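# Slide the induction hob up to full heat under the pot

## Robot

A 6-joint arm with a two-finger parallel gripper is mounted at the origin on the work surface. World frame = base frame: x ahead of the robot, y to its left, z up, the work surface at z = 0. Lengths are in m, angles in degrees, forces in N, time in s.
With the tool pointing down it reaches from about 0.25 to 0.725 m from the base axis. Payload 9.7 kg.
Tool frame: the origin (TCP) lies at the very end of the fingers, on their centre line; the grasp point (between the pads) lies 19 mm behind it; x points along the fingers, y is the direction in which the jaws open and shut, and the axes are right-handed (so a half turn about x gives the same grasp; the last joint's range is limited). The gripper opens to 85 mm and grips with 20 to 120 N. Pads are 22 mm wide; open, the fingers measure 114 mm over their backs; the gripper's body (76 mm by 85 mm) begins 54 mm behind the grasp point. The pads swing forward as they close: fully open they stand 13 mm farther back than shut.
Start: joints at [-67.265, 4.979, 10.078, 95.1, 0, 90], TCP at [0.213, -0.507, 0.231] pointing down, gripper open.
Joint ranges: [-179.16, 179.16], [-48.56, 103.87], [-65.8, 70.77], [-126.05, 130.52], [-82.76, 87.17], [-180, 180]. Speed limits (degrees/s): [127.2, 127.2, 147.25, 180, 180, 180].

## Interface

Orientations are given as [roll, pitch, yaw] about the fixed x, y, z axes, in that order (R = Rz(yaw) Ry(pitch) Rx(roll)).
In Python, from workcell import get_obs, cams, bot gives the robot as it stands.
- The arm moves only by the tool apply_moves, never from a script. Its argument "rows" is a list that holds one entry, the list of rows, each a list of 7 numbers: the shift along the tool's x, y, z in mm, then the turn, a rotation vector about the tool's x, y, z in rad, then the opening, from 0 (shut) to 1 (fully open). A call has 1 to 20 rows; each row is the pose to reach, as a shift and turn from the pose measured when the call began, along the tool's axes at that moment; what a row does not reach only later rows make up. A row lasts 1/10 s, in which the tool goes at most 50 mm and 8.59 degrees, less where a joint would pass 70% of its speed; a pose out of reach is approached as far as the arm can. A call with a gripper value outside its range is refused whole. The fingers move at their own pace and stop on an object; "newtons" is the grip in N (left out, the last holds). Time passes only in rows, so rows that repeat a pose let the fingers close. It gives the time, the measured TCP pose, the force and the opening at its end, in the units of the state.
- get_obs(): the state, without advancing time (a new reading comes with each control period).
- cams.camera(name): name is "scene" or "top" or "wrist"; returns a dict with "pixels" (384x512x3 uint8, red, green, blue), "range_z" (384x512 float32, m along the optical axis (not along the pixel's ray), 0 where there is no reading), "fx", "fy", "cx", "cy" (pixels), "eye" and "attitude" of the camera in the world. Camera axes: x right, y up, looking along -z (the intrinsics and any distortion apply to the point x, -y, -z); pixel columns grow to the right and rows downward; lengths in m; the calibration is good to about 2 mm. A picture is of the moment at which its call begins.
- bot.job_done(): hands the job in, once; it reports no verdict.
Trained networks look in a picture, given as the dict that the camera call returned (one of the last four; its "shot" number tells which), for a name from the list of things; names that differ only in an ending like _2 or _b are one class to them, and where a whole thing is asked for, a point or a joint stands for the part that bears it (a point fixed in the world has none). Each returns a list of dicts, best first, with "confidence" (0 to 1); they miss things now and then, are a little off and sometimes report something else, mostly with a low value. They report only what shows in the picture. A call takes as long as a camera call. They do not tell look-alikes from the thing itself.
- cams.find_in(label, picture): "at" ([x, y, z] in m, in world coordinates, good to about 4 mm: the middle of the surface that is visible of it).
The state is a dict: "time": time; "q": joint angles; "qd": joint speeds; "joint_efforts": joint torques, N m; "ee_pos": TCP position; "tcp_rot": TCP orientation; "wrist_force": force on the tool from outside, world axes, zero at the start; "torque": the same for the moment, N m; "opening": finger opening in m.
Only numpy, scipy, OpenCV 4.12 (cv2) and the standard library are available. Lean on these libraries where they do the work, as an engineer would, in place of code of your own. Each camera call takes 0.05 s, during which the arm holds its last target.

## Task

Turn the heat under the tall pot right up: put a fingertip (fingers shut) on the low end of the touch slider in front of that pot's zone and slide it lightly along the whole slider to the full-heat end, and finish the program while still holding the fingertip lightly on that end, which keeps the boost engaged. Touch none of the hob's other controls, and leave the hob, the pans and the things around it where they stand.

Things in the scene. Friction and masses are not known exactly. Their poses are not given: they have to be found in the camera images.
- hob: Black glass portable induction hob on rubber feet, 5 kg, not fastened; 360 (x) by 620 (y) by 55 mm high. Origin at the centre of its underside; its control side faces its own -x, z up. Cooking zones centred at x 55, y +150 and -150 mm. In front of each (x -145) lies its touch slider, nine pale bars growing towards full heat: y +256 (low) to +64 (full); y -64 (low) to -256 (full). Rigid glass.
- pot: Tall steel pot with its lid on, 160 mm across, 161 mm high with the lid's black knob, two loop handles to its own +y and -y reaching 116 mm from its axis; 1.4 to 2.8 kg. Origin at the centre of its underside, which stands on one of the hob's zones (z 55 mm).
- pan: Low, open, dark steel two-handled pan, 208 mm across the rim, 42 mm high, loop handles to its own +y and -y reaching 137 mm from its axis. Origin at the centre of its underside; stands on the other zone.
- left_1: Low-heat end quarter of the left (hob's +y side) touch slider, a flat touch field flush with the hob's glass, 48 mm along y and 30 mm in x; origin at the centre of its top face (the glass surface, 55 mm above the worktop); axes parallel to the hob's.
- left_2: Second quarter of the left (hob's +y side) touch slider, a flat touch field flush with the hob's glass, 48 mm along y and 30 mm in x; origin at the centre of its top face (the glass surface, 55 mm above the worktop); axes parallel to the hob's.
- left_3: Third quarter of the left (hob's +y side) touch slider, a flat touch field flush with the hob's glass, 48 mm along y and 30 mm in x; origin at the centre of its top face (the glass surface, 55 mm above the worktop); axes parallel to the hob's.
- left_4: Full-heat end quarter of the left (hob's +y side) touch slider, a flat touch field flush with the hob's glass, 48 mm along y and 30 mm in x; origin at the centre of its top face (the glass surface, 55 mm above the worktop); axes parallel to the hob's.
- right_1: Low-heat end quarter of the right (hob's -y side) touch slider, a flat touch field flush with the hob's glass, 48 mm along y and 30 mm in x; origin at the centre of its top face (the glass surface, 55 mm above the worktop); axes parallel to the hob's.
- right_2: Second quarter of the right (hob's -y side) touch slider, a flat touch field flush with the hob's glass, 48 mm along y and 30 mm in x; origin at the centre of its top face (the glass surface, 55 mm above the worktop); axes parallel to the hob's.
- right_3: Third quarter of the right (hob's -y side) touch slider, a flat touch field flush with the hob's glass, 48 mm along y and 30 mm in x; origin at the centre of its top face (the glass surface, 55 mm above the worktop); axes parallel to the hob's.
- right_4: Full-heat end quarter of the right (hob's -y side) touch slider, a flat touch field flush with the hob's glass, 48 mm along y and 30 mm in x; origin at the centre of its top face (the glass surface, 55 mm above the worktop); axes parallel to the hob's.
- keys: Touch area of the power key and the lock key between the two sliders, 84 mm along y by 30 mm in x, flush with the glass; origin at the centre of its top face. Not to be touched.
- oil: Closed green glass oil bottle, 64 mm across and 200 mm high, standing on the worktop to the left of the hob; origin at the centre of its underside.
- jar: Glass jar with a steel cap, 72 mm across and 95 mm high, standing on the worktop to the right of the hob; origin at the centre of its underside.
- spatula: Wooden spatula lying flat on the worktop in front of the hob, 273 mm long along its own x, 52 mm wide at the blade, 10 mm thick; origin near its middle, on the worktop.
There are look-alikes about, which are no part of the job. What is shaped like the pot but orange or pink is not meant.

How it is judged (in metres and radians):
On the way, in this order (a step that is already met when the one before it is completed fails the run):
1. a fingertip lightly (under 25 N) touches the low-end quarter of the slider in front of the pot (((y of pot in the frame of hob above 0 m and contact force between the fingers and left_1 above 0.2 N) or (y of pot in the frame of hob below 0 m and contact force between the fingers and right_1 above 0.2 N)) and contact force between the fingers and hob below 25 N), for 0.05 s.
2. a fingertip lightly (under 25 N) touches the second quarter of the slider in front of the pot (((y of pot in the frame of hob above 0 m and contact force between the fingers and left_2 above 0.2 N) or (y of pot in the frame of hob below 0 m and contact force between the fingers and right_2 above 0.2 N)) and contact force between the fingers and hob below 25 N), for 0.05 s.
3. a fingertip lightly (under 25 N) touches the third quarter of the slider in front of the pot (((y of pot in the frame of hob above 0 m and contact force between the fingers and left_3 above 0.2 N) or (y of pot in the frame of hob below 0 m and contact force between the fingers and right_3 above 0.2 N)) and contact force between the fingers and hob below 25 N), for 0.05 s.
4. a fingertip lightly (under 25 N) touches the full-heat quarter of the slider in front of the pot (((y of pot in the frame of hob above 0 m and contact force between the fingers and left_4 above 0.2 N) or (y of pot in the frame of hob below 0 m and contact force between the fingers and right_4 above 0.2 N)) and contact force between the fingers and hob below 25 N), for 0.05 s.
At the end, for the whole second after the job is handed in: The fingertip still rests on the full-heat quarter of the slider in front of the tall pot (contact of 0.2 to 25 N) and on none of that slider's other quarters; hob, pot and pan are within 15 mm and bottle, jar and spatula within 20 mm of where they started (((y of pot in the frame of hob above 0 m and contact force between the fingers and left_4 above 0.2 N and contact force between the fingers and left_1 below 0.2 N and contact force between the fingers and left_2 below 0.2 N and contact force between the fingers and left_3 below 0.2 N) or (y of pot in the frame of hob below 0 m and contact force between the fingers and right_4 above 0.2 N and contact force between the fingers and right_1 below 0.2 N and contact force between the fingers and right_2 below 0.2 N and contact force between the fingers and right_3 below 0.2 N)) and distance of each of pot, pan, hob from where it was at the start of the episode below 0.015 m and distance of each of oil, jar, spatula from where it was at the start of the episode below 0.02 m and contact force between the fingers and hob below 25 N); the arm keeps its last pose, push and grip.
It fails at once if the glass is struck hard (a contact peak over 250 N) (contact force between any of the fingers, the arm and hob above 250 N).
It fails at once if the slider of the low pan's zone is touched ((y of pot in the frame of hob above 0 m and (contact force between the fingers and right_1 above 0.3 N or contact force between the fingers and right_2 above 0.3 N or contact force between the fingers and right_3 above 0.3 N or contact force between the fingers and right_4 above 0.3 N)) or (y of pot in the frame of hob below 0 m and (contact force between the fingers and left_1 above 0.3 N or contact force between the fingers and left_2 above 0.3 N or contact force between the fingers and left_3 above 0.3 N or contact force between the fingers and left_4 above 0.3 N))).
It fails at once if the power or lock key is touched (contact force between the fingers and keys above 0.3 N).
It fails at once if the hob, the pot or the pan is shifted by more than 15 mm, or lifted (distance of any of hob, pot, pan from where it was at the start of the episode above 0.015 m).
It fails at once if the bottle, the jar or the spatula is shifted by more than 20 mm (distance of any of oil, jar, spatula from where it was at the start of the episode above 0.02 m).
It also fails if it takes over 48 s, if anything falls off the work surface, if the arm or the gripper's body presses on something with over 40 N, if the wrist force passes 120 N, or if a joint passes its speed limit or range.

## Working session

There is one attempt and no reset: what is moved stays moved. The work goes in short steps, Python scripts to look and compute and a tool call to move; the robot and the scene stay as the last step left them, time stands still between calls to the robot, and variables do not carry over. Pictures are saved under pics/ and viewed, and the job is handed in when it is done.

Besides the shell and the picture viewer there is one more tool, called after "Call:" by a JSON object that holds its "fn" and its "kwargs", one argument or row to a line. apply_moves: Moves the arm, as the interface text tells. Its arguments: {"type":"object","properties":{"rows":{"type":"array"},"newtons":{"type":"number"}},"required":["rows"]}

```bash
mkdir -p pics; python3 - <<'E'
from workcell import get_obs,cams,bot
import cv2,numpy as np,pickle
o=get_obs();print(o)
for n in("scene","top"):
    p=cams.camera(n);pickle.dump(p,open(n+'.pkl','wb'))
    print(n,p['eye'],p['attitude'],p['fx'],p['cx'],p['cy'],p.get('shot'),[k for k in p])
    cv2.imwrite(f'pics/{n}1.png',cv2.resize(p['pixels'][:,:,::-1],(800,600)))
    for l in("hob","pot","pan","left_1","right_1","keys","oil","jar","spatula"):
        print(l,[(np.round(d['at'],3).tolist(),round(d['confidence'],2)) for d in cams.find_in(l,p)])
E
```

```text
{'time': 0.0, 'q': array([-6.72643067e+01,  5.01154618e+00,  1.00343249e+01,  9.50988944e+01,
       -6.17295420e-04,  8.99990304e+01]), 'qd': array([-0.10516135, -0.01065806, -0.02445259, -0.00143954, -0.08529317,
        0.02922897]), 'joint_efforts': array([-2.10814993e-03, -5.20383489e+01,  4.64808869e+01,  1.59571128e-02,
       -1.99865185e-04,  3.79459254e-05]), 'ee_pos': array([ 0.21247471, -0.5070576 ,  0.23057763]), 'tcp_rot': array([-89.53631335,  89.92388181, 113.20034989]), 'wrist_force': array([-0.04070622,  0.08047043,  0.19255115]), 'torque': array([ 0.00684361,  0.01317787, -0.02448332]), 'opening': 0.08522984155692563}
scene [ 1.37263407 -0.32157829  1.29076196] [35.56095401  0.87119628 72.46308651] 402.0191687143195 252.58084674211156 191.64093401724952 1 ['pixels', 'range_z', 'fx', 'fy', 'cx', 'cy', 'eye', 'attitude', 'shot']
hob [([0.72, -0.102, 0.055], 0.71)]
pot [([0.51, -0.666, 0.13], 0.91), ([0.765, -0.251, 0.181], 0.69), ([0.344, -0.328, 0.128], 0.66)]
pan [([0.767, 0.054, 0.056], 0.79)]
left_1 []
right_1 []
keys [([0.578, -0.462, 0.075], 0.49)]
oil [([0.606, 0.319, 0.11], 0.81)]
jar [([0.581, -0.46, 0.078], 0.7), ([0.608, 0.32, 0.107], 0.53)]
spatula [([0.468, -0.025, 0.01], 0.82)]
top [ 0.32780712 -0.07940534  1.62682277] [  7.54584844  -0.17581318 -89.5553392 ] 392.716305618729 256.93539139871945 188.1128394328041 2 ['pixels', 'range_z', 'fx', 'fy', 'cx', 'cy', 'eye', 'attitude', 'shot']
hob [([0.642, -0.094, 0.056], 0.74)]
pot [([0.717, -0.242, 0.185], 0.74), ([0.466, -0.655, 0.13], 0.64), ([0.295, -0.319, 0.134], 0.55)]
pan [([0.583, 0.322, 0.132], 0.75), ([0.786, 0.051, 0.059], 0.62)]
left_1 [([0.581, 0.322, 0.129], 0.6), ([0.785, 0.051, 0.052], 0.36)]
right_1 []
keys []
oil [([0.583, 0.32, 0.132], 0.6)]
jar [([0.555, -0.452, 0.094], 0.59)]
spatula [([0.462, -0.012, 0.008], 0.58)]
```

View pics/scene1.png

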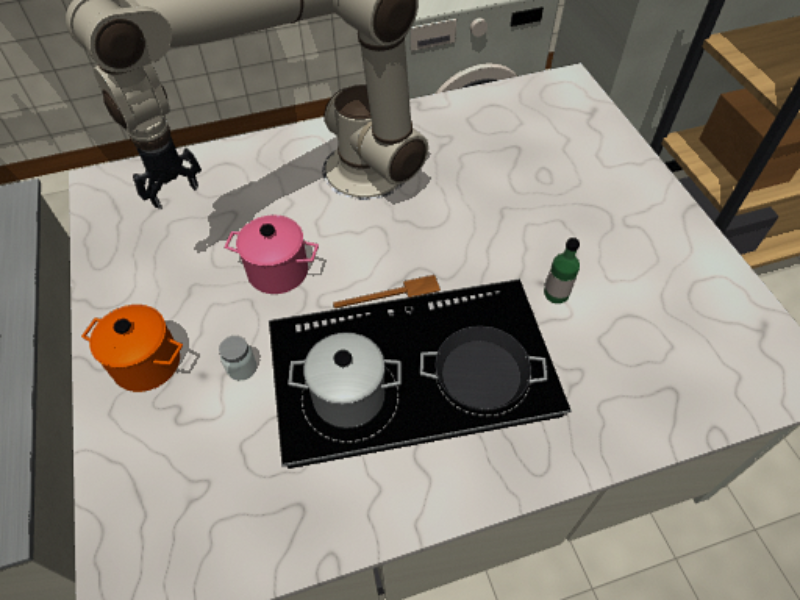

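View pics/top1.png

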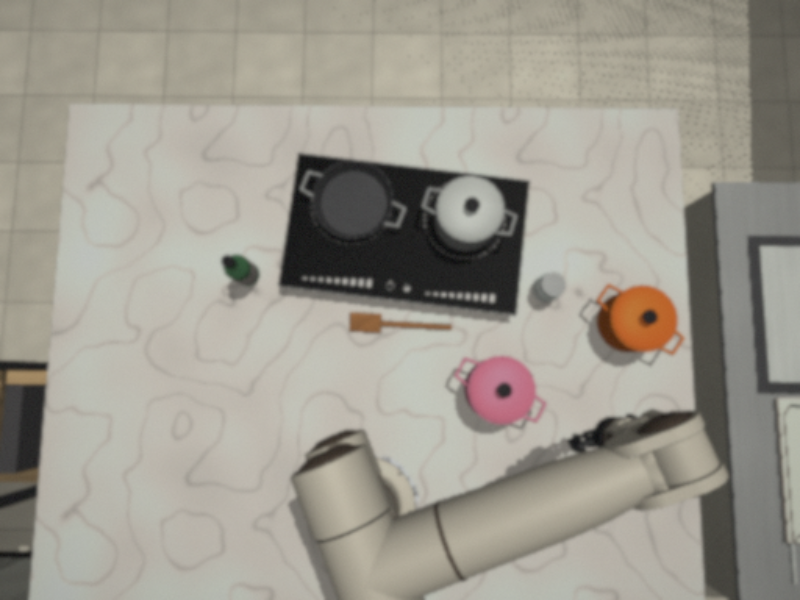

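The steel-coloured pot is the target, at scene (343,370), standing on the hob's right zone. The look-alikes are orange at (133,345) and pink at (272,252). Its slider is the bar row at scene (297–370, 325), with the large bars (full heat) at the far right end of the hob. Next I'll take a close crop and measure.

```bash
cat > h.py <<'E'
import numpy as np,cv2
from scipy.spatial.transform import Rotation as R
def rot(p): return R.from_euler('xyz',p['attitude'],degrees=True).as_matrix()
def ray(p,uv,z):
    uv=np.atleast_2d(uv).astype(float)
    d=np.c_[(uv[:,0]-p['cx'])/p['fx'],-(uv[:,1]-p['cy'])/p['fy'],-np.ones(len(uv))]@rot(p).T
    e=np.array(p['eye']);return e+d*((z-e[2])/d[:,2])[:,None]
def cloud(p):
    h,w=p['range_z'].shape;u,v=np.meshgrid(np.arange(w),np.arange(h));r=p['range_z']
    c=np.stack([(u-p['cx'])/p['fx']*r,-(v-p['cy'])/p['fy']*r,-r],-1)
    return c@rot(p).T+np.array(p['eye'])
E
python3 - <<'E'
import pickle;from h import *
for n in('scene','top'):
    p=pickle.load(open(n+'.pkl','rb'));c=cloud(p);im=p['pixels'].astype(int)
    g=im.max(2)
    m=(p['range_z']>0)&(abs(c[...,2]-.055)<.02)&(g<60)
    m&=(c[...,0]>.45)&(c[...,0]<1.05)
    print(n,'plane z',np.median(c[...,2][m]),'table z',np.median(c[...,2][(g>150)&(abs(c[...,2])<.03)]))
    lab,st=cv2.connectedComponentsWithStats(m.astype(np.uint8))[1:3]
    k=1+st[1:,4].argmax(); ys,xs=np.where(lab==k)
    hull=cv2.convexHull(np.c_[xs,ys].astype(np.int32))
    P=ray(p,np.c_[xs,ys],.055)
    print('rect',cv2.minAreaRect((P[:,:2]*1000).astype(np.float32)))
    hm=cv2.fillConvexPoly(np.zeros(g.shape,np.uint8),hull,1)
    b=(hm>0)&(g>85)
    nl,lab,st,ce=cv2.connectedComponentsWithStats(b.astype(np.uint8))
    for i in range(1,nl):
        q=ray(p,ce[i],.055)[0]
        if st[i,4]<150 : print(ce[i].round(1),st[i,4],q.round(4))
    q=(slice(180,310),slice(150,370)) if n=='scene' else (slice(90,215),slice(160,360))
    cv2.imwrite(f'pics/{n}_crop.png',cv2.resize(p['pixels'][q][:,:,::-1],None,fx=3.5,fy=3.5))
E
```

```text
scene plane z 0.055559805800972084 table z 4.1201222959030837e-05
rect ((702.7933959960938, -90.27655029296875), (619.319091796875, 363.0818786621094), 82.95454406738281)
[327.5 179. ] 2 [0.5574 0.219  0.055 ]
[315. 181.] 3 [0.5513 0.1697 0.055 ]
[321.5 180. ] 2 [0.5546 0.1952 0.055 ]
[333. 180.] 1 [0.5684 0.2371 0.055 ]
[303. 183.] 3 [0.5459 0.1225 0.055 ]
[309. 182.] 3 [0.5486 0.146  0.055 ]
[290.5 185. ] 4 [0.5399 0.0737 0.055 ]
[296.5 184. ] 4 [0.5426 0.0971 0.055 ]
[335. 185.] 1 [0.5927 0.2345 0.055 ]
[276.5 187. ] 2 [0.5322 0.0198 0.055 ]
[283.5 186. ] 4 [0.536  0.0467 0.055 ]
[313.  187.5] 6 [0.5776 0.1505 0.055 ]
[318.5 186. ] 2 [0.5775 0.1731 0.055 ]
[264. 189.] 1 [ 0.5262 -0.0284  0.055 ]
[270. 188.] 1 [ 0.5289 -0.0052  0.055 ]
[302.  189.5] 6 [0.5733 0.1075 0.055 ]
[307.  188.5] 6 [0.5748 0.1272 0.055 ]
[336. 188.] 1 [0.6068 0.2322 0.055 ]
[253.5 191. ] 4 [ 0.5227 -0.0691  0.055 ]
[259. 190.] 3 [ 0.5248 -0.0478  0.055 ]
[291.5 192. ] 10 [0.5718 0.0657 0.055 ]
[296.9 191.1] 8 [0.5743 0.0864 0.055 ]
[337.  190.5] 2 [0.6187 0.2309 0.055 ]
[241.5 193. ] 4 [ 0.5175 -0.1149  0.0
[... 5775 characters left out ...]
[0.8175 0.2043 0.055 ]
[187. 127.] 1 [0.7877 0.2075 0.055 ]
[253.9 137.7] 72 [ 0.745  -0.0686  0.055 ]
[186. 133.] 1 [0.7622 0.2108 0.055 ]
[185. 140.] 1 [0.7327 0.214  0.055 ]
[335. 140.] 1 [ 0.738  -0.4016  0.055 ]
[183. 153.] 1 [0.6782 0.2204 0.055 ]
[333. 160.] 1 [ 0.6542 -0.3919  0.055 ]
[332. 170.] 1 [ 0.6128 -0.3871  0.055 ]
[195.  177.5] 6 [0.5774 0.1686 0.055 ]
[199.8 178. ] 10 [0.5755 0.1491 0.055 ]
[204.8 178.2] 11 [0.5749 0.1287 0.055 ]
[224.9 180. ] 137 [0.5681 0.0474 0.055 ]
[249.5 180.5] 4 [ 0.5669 -0.0523  0.055 ]
[331. 180.] 1 [ 0.5717 -0.3824  0.055 ]
[260.1 184.4] 17 [ 0.5513 -0.0954  0.055 ]
[273.  187.5] 6 [ 0.5391 -0.1475  0.055 ]
[330. 190.] 1 [ 0.5308 -0.3776  0.055 ]
```

View pics/scene_crop.png

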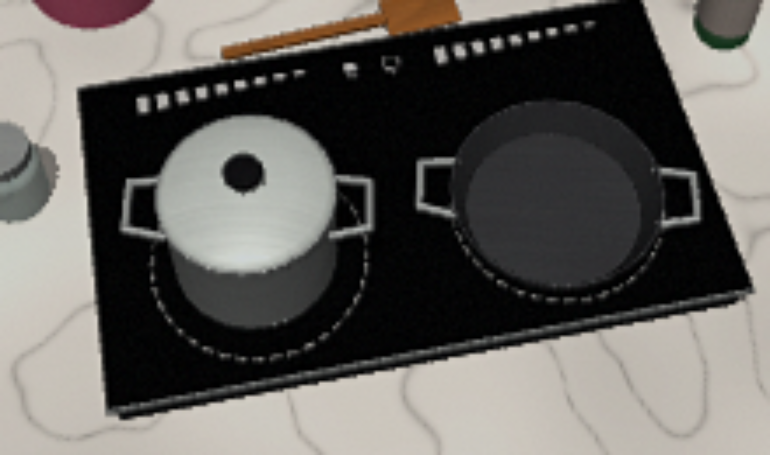

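```bash
cat >> h.py <<'E'
YAW=np.radians(-7.0); C=np.array([.7008,-.0903])
ex=np.array([np.cos(YAW),np.sin(YAW),0]);ey=np.array([-np.sin(YAW),np.cos(YAW),0])
def hob(x,y,z): # mm local, z world m
    p=np.r_[C,0]+ex*x/1000+ey*y/1000;p[2]=z;return p
def tohob(p): d=np.array(p)-np.r_[C,0];return np.round([d@ex*1000,d@ey*1000,p[2]*1000],1)
def rel(o,p,sgn=1):
    M=R.from_euler('xyz',o['tcp_rot'],degrees=True).as_matrix()
    X=np.array([0,0,-1.]);Y=ex*sgn;Z=np.cross(X,Y)
    T=np.c_[X,Y,Z]
    return (M.T@(p-o['ee_pos'])*1000).round(1),R.from_matrix(M.T@T).as_rotvec().round(4)
E
python3 - <<'E'
from workcell import get_obs
from h import *
o=get_obs();print(R.from_euler('xyz',o['tcp_rot'],degrees=True).as_matrix().round(3))
for s in(1,-1):print(rel(o,hob(-145,-88,.16),s))
for y in(-88,-236):print(hob(-145,y,.055))
E
```

```text
[[ 0.     0.386 -0.922]
 [-0.    -0.922 -0.386]
 [-1.     0.    -0.   ]]
(array([  71.3, -191.4, -441.9]), array([-1.0518, -0.    , -0.    ]))
(array([  71.3, -191.4, -441.9]), array([ 2.0898, -0.    ,  0.    ]))
[ 0.54615631 -0.15997301  0.055     ]
[ 0.52811964 -0.30686984  0.055     ]
```

The crop confirms it: steel pot on the right zone, and slider bars growing from crop (300,72), low, to (143,103), full. The keys are at (350–390, 67). I'll go above the low end with the fingers shut.

Call:
{"fn": "apply_moves", "kwargs": {
  "rows": [
    [[0,-10,-24,-0.07,0,0,0],[0,-25,-58,-0.15,0,0,0],[0,-42,-96,-0.23,0,0,0],[0,-58,-134,-0.32,0,0,0],[0,-75,-172,-0.41,0,0,0],[0,-91,-210,-0.5,0,0,0],[0,-108,-249,-0.59,0,0,0],[0,-124,-287,-0.68,0,0,0],[0,-141,-325,-0.77,0,0,0],[0,-157,-363,-0.86,0,0,0],[0,-172,-396,-0.95,0,0,0],[0,-184,-424,-1.02,0,0,0],[0,-191,-442,-1.052,0,0,0],[30,-191,-442,-1.052,0,0,0],[60,-191,-442,-1.052,0,0,0],[71,-191,-442,-1.052,0,0,0],[71,-191,-442,-1.052,0,0,0],[71,-191,-442,-1.052,0,0,0]]
  ],
  "newtons": 30
}}

```text
time: 2.8
ee_pos: [0.5466, -0.1607, 0.1616]
tcp_rot: [78.6, 89.9, -18.4]
wrist_force: [-0.0, 0.3, 0.8]
opening: 0.0002
```

```bash
python3 - <<'E'
from workcell import get_obs,cams
from h import *
o=get_obs();print(o['time'],o['ee_pos'],o['wrist_force'],o['opening'],tohob(o['ee_pos']))
for s in (1,-1):print(rel(o,hob(-145,-88,.10),s))
p=cams.camera('wrist');cv2.imwrite('pics/w1.png',cv2.resize(p['pixels'][:,:,::-1],(800,600)))
p=cams.camera('scene');cv2.imwrite('pics/s2.png',cv2.resize(p['pixels'][150:300,150:350,::-1],(800,600)))
E
```

```text
2.8 [ 0.54656349 -0.16072015  0.16159381] [-0.01777554  0.2552692   0.84134188] 0.0002225152251145071 [-144.5  -88.7  161.6]
(array([61.6, -0.6, -0.7]), array([-0.0006,  0.0002, -0.0011]))
(array([61.6, -0.6, -0.7]), array([ 3.141e+00, -1.800e-03, -4.000e-04]))
```

View pics/w1.png

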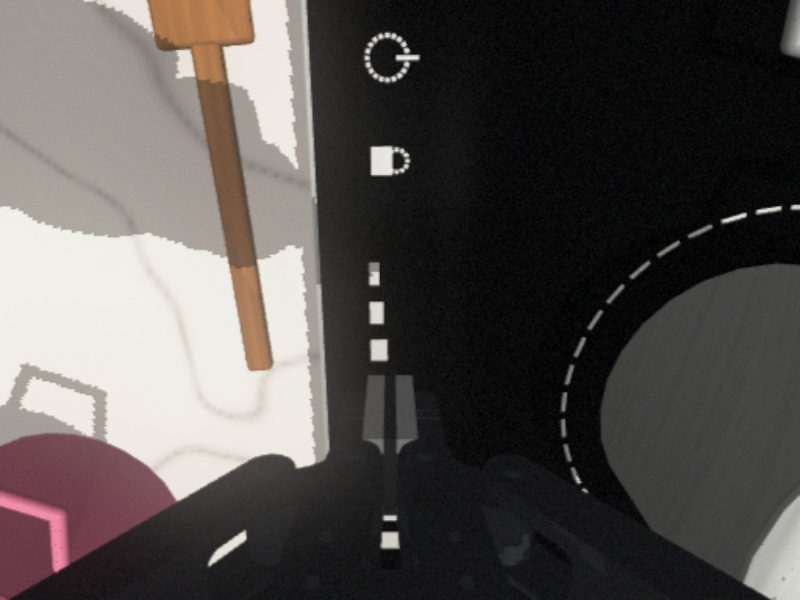

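View pics/s2.png

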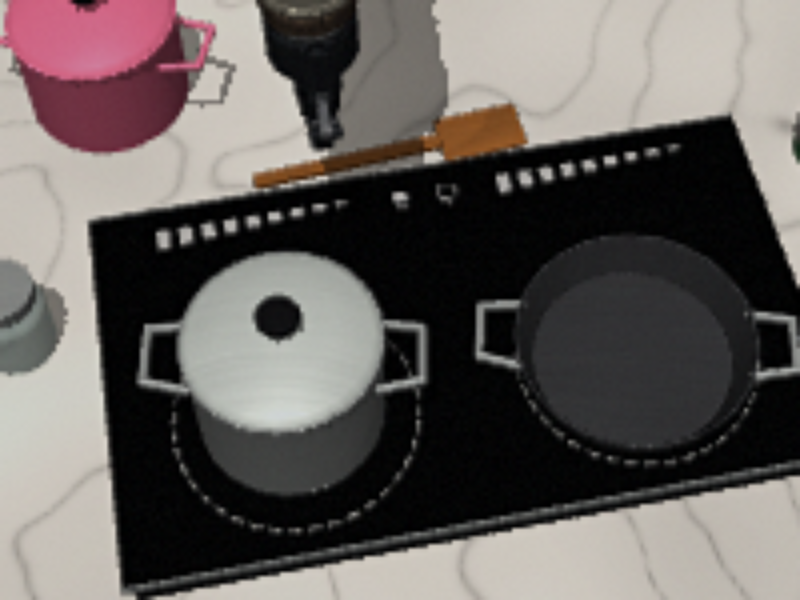

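The wrist view shows the low bars at (374,275), (377,312) and (379,350), lock at (390,160), with the shut fingertip at (390,380) close to the row. I'll check this against the wrist calibration.

```bash
python3 - <<'E'
from workcell import get_obs,cams
from h import *
p=cams.camera('wrist')
for u,v in[(374,275),(377,312),(379,350),(390,160),(388,58)]:
    print(tohob(ray(p,[u*.64,v*.64],.055)[0]))
E
```

```text
[-150.3  -78.5   55. ]
[-148.9  -98.4   55. ]
[-148.  -119.8   55. ]
[-142.2  -22.3   55. ]
[-143.1   21.6   55. ]
```

Call:
{"fn": "apply_moves", "kwargs": {
  "rows": [
    [[20,0,0,0,0,0,0],[40,-1,0,0,0,0,0],[60,-1,0,0,0,0,0],[80,-1,1,0,0,0,0],[90,-1,1,0,0,0,0],[96,-1,1,0,0,0,0],[98,-1,1,0,0,0,0],[98,-1,1,0,0,0,0],[98,-1,1,0,0,0,0]]
  ]
}}

```text
time: 3.85
ee_pos: [0.5465, -0.1617, 0.0649]
tcp_rot: [80.5, 89.8, -16.5]
wrist_force: [-0.6, 0.8, 0.1]
opening: 0.0001
```

```bash
python3 - <<'E'
from workcell import get_obs,cams
from h import *
o=get_obs();print(o['time'],o['ee_pos'],o['wrist_force'],tohob(o['ee_pos']),rel(o,hob(-146,-90,.055)))
E
```

```text
3.85 [ 0.54654479 -0.16174726  0.0649314 ] [-0.61481211  0.8134642   0.13361675] [-144.4  -89.7   64.9] (array([ 9.9, -1.6,  0.3]), array([-0.0003,  0.0006, -0.0037]))
```

Call:
{"fn": "apply_moves", "kwargs": {
  "rows": [
    [[2,-0.5,0,0,0,0,0],[4,-1,0,0,0,0,0],[6,-1,0,0,0,0,0],[8,-1,0,0,0,0,0],[9,-1,0,0,0,0,0],[9,-1,0,0,0,0,0]]
  ]
}}

```text
time: 4.45
ee_pos: [0.5455, -0.1616, 0.0557]
tcp_rot: [80.5, 89.8, -16.5]
wrist_force: [0.5, -0.4, -0.1]
opening: 0.0
```

Call:
{"fn": "apply_moves", "kwargs": {
  "rows": [
    [[0.3,0,0,0,0,0,0],[0.6,0,0,0,0,0,0],[0.9,0,0,0,0,0,0],[0.9,0,0,0,0,0,0]]
  ]
}}

```text
time: 4.85
ee_pos: [0.5455, -0.1616, 0.0551]
tcp_rot: [80.2, 89.8, -16.8]
wrist_force: [-1.6, 0.3, 3.2]
opening: 0.0001
```

Contact reads 3.2 N. I'll slide in short stretches, along tool +z, which is the hob's -y.

Call:
{"fn": "apply_moves", "kwargs": {
  "rows": [
    [[0.6,0,0,0,0,0,0],[0.6,0,0,0,0,0,0],[0.6,0,4,0,0,0,0],[0.6,0,9,0,0,0,0],[0.6,0,14,0,0,0,0],[0.6,0,19,0,0,0,0],[0.6,0,24,0,0,0,0]]
  ]
}}

```text
time: 5.55
ee_pos: [0.5431, -0.1852, 0.055]
tcp_rot: [95.5, 89.7, -1.5]
wrist_force: [0.4, 4.9, 5.1]
opening: 0.0002
```

```bash
python3 - <<'E'
from workcell import get_obs,cams
from h import *
o=get_obs();print(o['time'],o['ee_pos'],o['wrist_force'],tohob(o['ee_pos']),rel(o,hob(-146,-234,.055)))
E
```

```text
5.55 [ 0.54309973 -0.18524708  0.05504933] [0.42257565 4.91520511 5.0522616 ] [-145.  -113.5   55. ] (array([ -0. ,  -1.1, 120.5]), array([ 0.0002, -0.0005, -0.0048]))
```

Call:
{"fn": "apply_moves", "kwargs": {
  "rows": [
    [[0.6,0,5,0,0,0,0],[0.6,0,10,0,0,0,0],[0.6,0,15,0,0,0,0],[0.6,0,20,0,0,0,0],[0.6,0,25,0,0,0,0],[0.6,0,30,0,0,0,0],[0.6,-0.5,35,0,0,0,0],[0.6,-0.5,40,0,0,0,0]]
  ]
}}

```text
time: 6.35
ee_pos: [0.5383, -0.2248, 0.0551]
tcp_rot: [102.8, 89.6, 5.8]
wrist_force: [0.2, 4.9, 5.1]
opening: 0.0001
```

Call:
{"fn": "apply_moves", "kwargs": {
  "rows": [
    [[0.6,0,5,0,0,0,0],[0.6,0,10,0,0,0,0],[0.6,0,15,0,0,0,0],[0.6,0,20,0,0,0,0],[0.6,0,25,0,0,0,0],[0.6,0,30,0,0,0,0],[0.6,0,35,0,0,0,0],[0.6,0,40,0,0,0,0]]
  ]
}}

```text
time: 7.15
ee_pos: [0.534, -0.2642, 0.055]
tcp_rot: [107.6, 89.5, 10.7]
wrist_force: [0.9, 5.6, 6.8]
opening: 0.0
```

```bash
python3 - <<'E'
from workcell import get_obs,cams
from h import *
o=get_obs();print(o['time'],o['ee_pos'],o['wrist_force'],tohob(o['ee_pos']),rel(o,hob(-146,-236,.055)))
E
```

```text
7.15 [ 0.53395915 -0.26422663  0.05504513] [0.87961585 5.55124774 6.76742763] [-144.4 -193.    55. ] (array([-0.1, -1.7, 43. ]), array([ 0.0012, -0.0024, -0.0077]))
```

Call:
{"fn": "apply_moves", "kwargs": {
  "rows": [
    [[0.5,0,5,0,0,0,0],[0.5,-0.5,10,0,0,0,0],[0.5,-0.5,15,0,0,-0.003,0],[0.4,-1,20,0,0,-0.003,0],[0.4,-1,25,0,0,-0.003,0],[0.4,-1,30,0,0,-0.003,0],[0.4,-1,35,0,0,-0.003,0],[0.4,-1,40,0,0,-0.003,0],[0.4,-1,42,0,0,-0.003,0],[0.4,-1,42,0,0,-0.003,0],[0.4,-1,42,0,0,-0.003,0]]
  ]
}}

```text
time: 8.25
ee_pos: [0.5282, -0.3061, 0.0551]
tcp_rot: [111.5, 89.6, 14.6]
wrist_force: [0.3, 1.2, 5.6]
opening: -0.0
```

```bash
python3 - <<'E'
from workcell import get_obs,cams
from h import *
p=cams.camera('wrist');cv2.imwrite('pics/w2.png',cv2.resize(p['pixels'][:,:,::-1],(800,600)))
p=cams.camera('scene');cv2.imwrite('pics/s3.png',cv2.resize(p['pixels'][:,:,::-1],(800,600)))
o=get_obs();print(o['time'],o['ee_pos'],o['wrist_force'],tohob(o['ee_pos']),rel(o,hob(-146,-236,.055)))
c=cloud(p);g=p['pixels'].max(2).astype(int);m=(abs(c[...,2]-.055)<.02)&(g<60)&(c[...,0]>.56)&(c[...,0]<1.05)
import pickle;q=pickle.load(open('scene.pkl','rb'))
d=np.abs(p['pixels'].astype(int)-q['pixels'].astype(int)).max(2)>50
cv2.imwrite('pics/d.png',cv2.resize((d*255).astype(np.uint8),(800,600)))
E
```

```text
8.35 [ 0.52823992 -0.30608449  0.05508703] [-0.69945894  1.57587565  5.78179969] [-145.  -235.2   55.1] (array([ 0.1, -1. ,  0.8]), array([ 0.0012, -0.0022, -0.0058]))
```

View pics/w2.png

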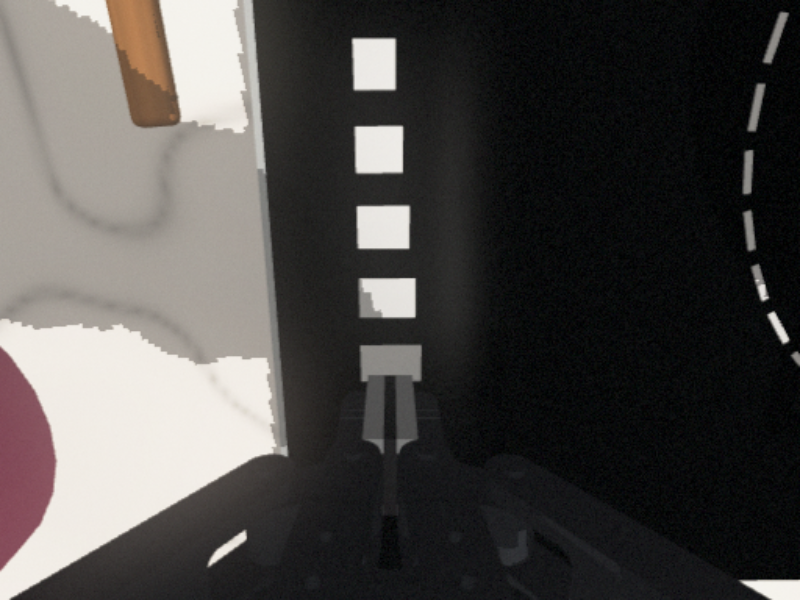

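View pics/s3.png

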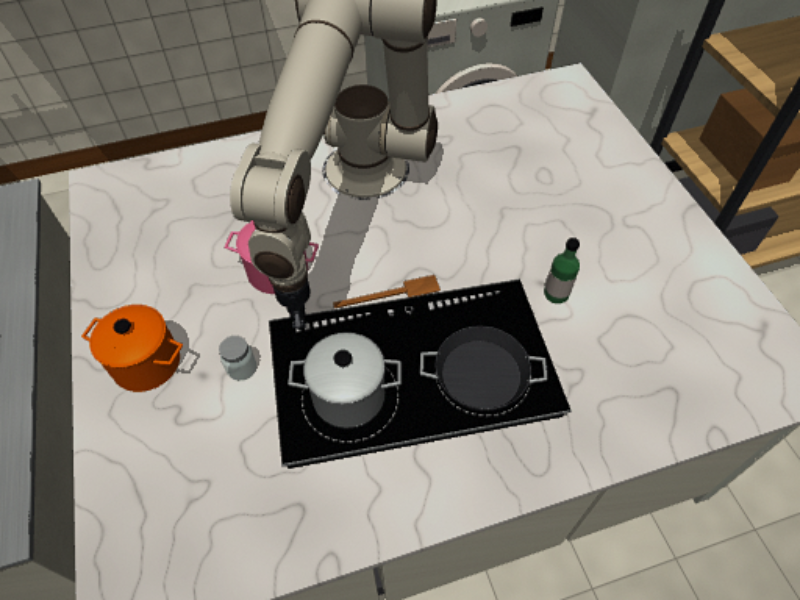

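View pics/d.png

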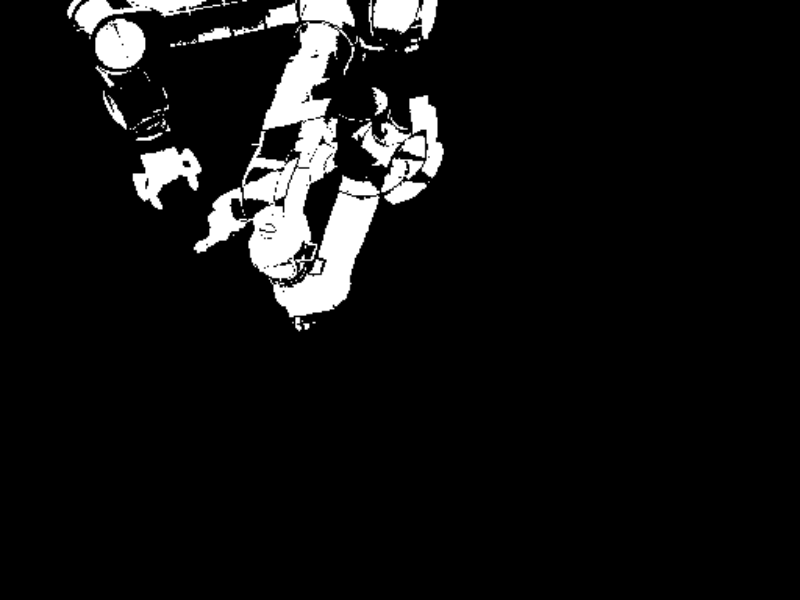

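The wrist view shows five bars, at (374,64) through (390,363), in front of the tip at (390,380). The difference image shows only the arm and its shadow changed. I'll check how far the tip is from the quarter's edge.

```bash
python3 - <<'E'
from workcell import get_obs,cams
from h import *
p=cams.camera('wrist')
for u,v in[(374,64),(379,150),(383,228),(387,298),(390,363),(390,375)]:
    print(tohob(ray(p,[u*.64,v*.64],.055)[0]))
o=get_obs();print(o['time'],tohob(o['ee_pos']),o['wrist_force'])
E
```

```text
[-147.8 -139.3   55. ]
[-146.7 -160.5   55. ]
[-145.6 -181.6   55. ]
[-144.5 -202.3   55. ]
[-143.6 -223.3   55. ]
[-143.6 -227.3   55. ]
8.4 [-145.  -235.2   55.1] [-0.55784917  2.04313614  5.53044039]
```

```bash
python3 - <<'E'
from workcell import get_obs,bot
print(bot.job_done());o=get_obs();print(o['time'],o['ee_pos'],o['wrist_force'])
E
```

```text
the job is handed in; nothing more can be done
None
the job is handed in; nothing more can be done
```

I put the shut fingertip on the low end of the right-hand slider, in front of the steel pot, and slid it along to the full-heat end. I handed the job in with the fingertip still pressing there; the interface gives no verdict.

- **Force:** the wrist sensor read about 3 to 7 N of downward force at each check during the slide, and 5.5 N at hand-in. Sideways drag was at most about 5.6 N. I only sampled between moves, so I have no reading of the peaks.
- **Fingertip position:** its centre was at about hob y -235 mm. The 22 mm pad spans roughly -224 to -246 mm, inside the full-heat quarter (-208 to -256 mm). I based this on the bar positions, which agreed between the scene and wrist cameras to about 3 mm.
- **Keys and other slider:** I landed at about hob y -90 mm and only moved away from the keys and the other slider.
- **Nothing moved:** before/after scene pictures differed only in the arm and its shadow. I saw no shift in the hob, pot, pan, bottle, jar or spatula.
- **Disagreements:** there were only small ones. The tool was tilted by about 0.5°, and the fingertip sat about 1 mm off the slider's centre line. The network's position estimates differed between cameras by up to several centimetres, so I used my own measurements instead.

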